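# Walk a valve manifold square against the fence

### The job

A heavy manifold block stands askew in front of the low steel fence on the bench. Walk it across the bench without gripping or lifting it, pushing at one end at a time and never on the brass hose barbs, until its plain back lies flat against the fence with no part hanging past the fence's ends; have it nearly square (within about ten degrees) before it first touches the fence. Finish by pressing it home with the fingers, first on its left-hand cap, then on its right-hand cap (as seen from the robot), and leave the small parts beside it alone.

Things in the scene. Friction and masses are not known exactly. Their poses are not given: they have to be found in the camera images.
- manifold: Loose manifold block, 0.7 to 1 kg, 90 (x) x 150 (y) x 45 (z) mm: grey core, a metal cap on each end. Origin: centre of the underside, on the bench. x points out of the plain back face (x = +45 mm) that must meet the fence; the port face (x = -45) looks roughly to the robot; y along its length to the left-hand end. It starts up to 40 degrees askew to the fence, either way, 50 mm or more clear of it.
- cap_left: Left-hand metal end cap of the manifold, fixed to it, 90 x 30 x 45 mm; covers manifold y = +45 to +75 mm over the full depth and height. Origin: centre of the cap's underside (manifold y = +60 mm); axes as the manifold's. Its face at x = -45 mm is a flat pushing face.
- cap_right: Right-hand end cap, the same, covering manifold y = -75 to -45 mm; origin at manifold y = -60 mm. Pushing either cap 10 mm square to its face turns the block by about 0.1 rad, roughly about a point near the middle of the other half, so that its centre advances some 4 mm.
- barbs: The two brass hose barbs, fixed to the port face of the manifold at manifold y = +16 and -16 mm, 22.5 mm above the bench, 18 mm thick, sticking out 22 mm from the port face (to manifold x = -67 mm). Body origin and axes coincide with the manifold's.
- back_left (a point): Left end of the manifold's back face: manifold (x, y, z) = (45, 75, 22.5) mm; axes as the manifold's.
- back_right (a point): Right end of the manifold's back face: manifold (45, -75, 22.5) mm; axes as the manifold's.
- fence: Steel angle screwed to the bench (fixed), 300 mm long, 36 mm high. Origin: middle of the lower edge of its front face, on the bench. x points away from the robot, square to the face, into the fence; y along the face to the left (ends at +150 and -150 mm). The front face is the plane x = 0; a 6 mm high foot runs behind it to x = 36 mm.
- vent_filter: Bystander: white round vent filter, 60 mm across, 25 mm high, lying loose on the bench left of the work. Origin: centre of underside.
- union_nut: Bystander: pale union nut, 26 mm across, 14 mm high, loose on the bench right of the work. Origin: centre of underside.
- brass_nipple: Bystander: brass threaded nipple, 22 mm across, 27 mm high, standing loose right of the work. Origin: centre of underside.

How it is judged:
On the way, in this order (a step that is already met when the one before it is completed fails the run):
1. the fingers press the left-hand cap home: left end of the back within 4 mm of the fence while the cap is pushed (x of back_left in the frame of fence above -0.004 m and contact force between cap_left and the fingers above 2 N), for 0.02 s.
2. then the fingers press the right-hand cap home, the back lying flat against the fence (x of each of back_left, back_right in the frame of fence above -0.004 m and y of back_left in the frame of fence below 0.152 m and y of back_right in the frame of fence above -0.152 m and contact force between cap_right and the fingers above 2 N), for 0.02 s.
At the end, for the whole second after the job is handed in: Both ends of the manifold's back are within 4 mm of the fence's face and not past the fence's ends (2 mm allowed), and the manifold stands flat on the bench at rest (x of each of back_left, back_right in the frame of fence above -0.004 m and y of back_left in the frame of fence below 0.152 m and y of back_right in the frame of fence above -0.152 m and linear speed of manifold below 0.01 m/s and angular speed of manifold below 0.05 rad/s and angle between manifold's own z axis and vertical below 0.05 rad and height (world z) of manifold below 0.005 m); the robot touches nothing.
It fails at once if the manifold is lifted (5 mm) or tipped (6 degrees) (height (world z) of manifold above 0.005 m or angle between manifold's own z axis and vertical above 0.1 rad).
It fails at once if both end caps are pushed by the fingers at once (contact force between each of cap_left, cap_right and the fingers above 0.5 N).
It fails at once if the hand pushes on the brass hose barbs (contact force between barbs and the arm above 1 N or contact force between barbs and the fingers above 1 N).
It fails at once if the manifold touches the fence while more than 14 degrees out of square (contact force between manifold and fence above 0.5 N and angle between the x axis of manifold and the x axis of fence, either way round above 0.25 rad).
It fails at once if a small part beside the work is moved by more than 15 mm (distance of any of vent_filter, union_nut, brass_nipple from where it was at the start of the episode above 0.015 m).
It also fails if it takes over 64 s, if anything falls off the work surface, if the arm or the gripper's body presses on something with over 40 N, if the wrist force passes 120 N, or if a joint passes its speed limit or range.

### The arm

A 7-joint arm with a two-finger parallel gripper is mounted at the origin on a cart in front of the work surface, level with it; the furniture and walls round the work are solid. World frame = base frame: x ahead of the robot, y to its left, z up, the work surface at z = 0. Lengths are in m, angles in rad, forces in N, time in s.
With the tool pointing down it reaches from about 0.4 to 0.875 m from the base axis. Payload 19.3 kg.
Tool frame: the origin (TCP) lies where the fingers leave the gripper's body, on its centre line; the fingertips stand bot.tip_reach ahead of it and the grasp point (between the pads) lies 54 mm ahead of it (bot.tip_reach is the distance from the TCP to the fingertips, in m); z points along the fingers, y is the line along which they close (so a half turn about z gives the same grasp; the last joint's range is limited). The gripper opens to 85 mm and grips with 20 to 120 N. Pads are 22 mm wide; open, the fingers measure 114 mm over their backs; the gripper's body (76 mm by 85 mm) begins 54 mm behind the grasp point. The pads swing forward as they close: fully open they stand 13 mm farther back than shut.
Start: joints at [1.057, 0.521, -0.036, 1.599, 0.021, 1.021, -0.113], TCP at [0.268, -0.564, 0.304] pointing down, gripper open.
Joint ranges: [-2.91, 2.91], [-0.3, 2.13], [-1.5, 1.42], [0.17, 2.43], [-1.26, 4.41], [0.16, 1.93], [-2.52, 2.52]. Speed limits (rad/s): [1.89, 1.89, 2.39, 2.39, 3.01, 3.01, 3.01].

### API

Orientations are given as [roll, pitch, yaw] about the fixed x, y, z axes, in that order (R = Rz(yaw) Ry(pitch) Rx(roll)).
In Python, from workcell import bot gives the robot as it stands. The module is installed in compiled form; this text tells all that it offers.
- The arm moves only by the shell command python3 -m jog 'ROWS' [FORCE]. ROWS is JSON, a list that holds one entry, the list of rows, each a list of 7 numbers: the shift along the tool's x, y, z in mm, then the turn, a rotation vector about the tool's x, y, z in rad, then the opening, from 0 (shut) to 1 (fully open). In form: [[[tx, ty, tz, wx, wy, wz, fingers], ...]]. A call has 1 to 5 rows; each row shifts and turns the commanded pose from where the row before left it, along the tool's axes as they then stand; what a row does not reach is not made up. A row lasts 1/10 s, in which the tool goes at most 50 mm and 8.59 degrees, less where a joint would pass 70% of its speed; a pose out of reach is approached as far as the arm can. A call is refused whole if a number of a shift passes 50 or a number of a turn 0.15, either way. A call with a gripper value outside its range is refused whole. The fingers move at their own pace and stop on an object; FORCE is the grip in N (left out, the last holds). Time passes only in rows, so rows that do not move let the fingers close. It gives the time, the measured TCP pose, the force, the opening and the grip force at its end, in the units of the state.
- bot.observe(): the state, without advancing time (a new reading comes with each control period).
- bot.grab_frame(name): name is "scene" or "top"; returns a dict with "img" (384x512x3 uint8, red, green, blue), "intrinsics" (3x3 intrinsics, pixels), "R" (3x3) and "t" (3): a world point X has camera coordinates R X + t. Camera axes: x right, y down, z forward; pixel columns grow to the right and rows downward; lengths in m; the calibration is good to about 2 mm. A picture is of the moment at which its call begins. There is no depth.
- bot.job_done(): hands the job in; it is judged then, once.
Trained networks look in a picture, given as the dict that the camera call returned (one of the last four; its "shot" number tells which), for a name from the list of things; names that differ only in an ending like _2 or _b are one class to them, and where a whole thing is asked for, a point or a joint stands for the part that bears it (a point fixed in the world has none). Each returns a list of dicts, best first, with "conf" (0 to 1); they miss things now and then, are a little off and sometimes report something else, mostly with a low value. They report only what shows in the picture. A call takes as long as a camera call.
- bot.trace(query, picture): "region" (384x512 bool, what is visible of it).
- bot.spot_point(query, picture): "xyz" ([x, y, z] in m, in world coordinates, good to about 4 mm: a listed point, or the origin of a listed thing).
The state is a dict: "clock": time; "qpos": joint angles; "qd": joint speeds; "joint_efforts": joint torques, N m; "position": TCP position; "tool_rot": TCP orientation; "force": force on the tool from outside, world axes, zero at the start; "moment": the same for the moment, N m; "grip_width": finger opening in m; "finger_force": force on a finger pad.
Only numpy, scipy, OpenCV 4.12 (cv2) and the standard library are available. Lean on these libraries where they do the work, as an engineer would, in place of code of your own. Each camera call takes 0.05 s, during which the arm holds its last target. There are 200 camera calls.

## Working session

There is one attempt and no reset: what is moved stays moved. The work goes in short steps, Python scripts to look and compute and a shell command to move; the robot and the scene stay as the last step left them, time stands still between calls to the robot, and variables do not carry over. Pictures are saved under pics/ and viewed, at most 10 in all, crops included, and the job is handed in when it is done.

```bash
mkdir -p pics; cat > h.py <<'E'
import numpy as np, cv2
from workcell import bot
def best(n,p):
    r=bot.spot_point(n,p)
    return [(np.round(d['xyz'],4).tolist(),round(d['conf'],2)) for d in r[:2]]
def rel():
    s=bot.observe(); return s
E
python3 - <<'E'
from h import *
s=bot.observe()
print(bot.tip_reach,s['clock'],s['position'],s['tool_rot'],s['force'],s['grip_width'])
for c in ['top','scene']:
    p=bot.grab_frame(c); cv2.imwrite(f'pics/{c}0.png',p['img'][:,:,::-1])
    for n in ['manifold','cap_left','cap_right','back_left','back_right','fence','vent_filter','union_nut','brass_nipple']: print(c,n,best(n,p))
E
```

```text
0.0726 0.0 [ 0.26824656 -0.56423713  0.30332514] [-3.14047045e+00  6.00093172e-05  4.43823359e-01] [ 0.81074703  0.27265284 -0.09939929] 0.08523501870734838
top manifold [([0.5247, 0.0222, 0.001], 0.87)]
top cap_left [([0.504, 0.0769, -0.0054], 0.75)]
top cap_right [([0.5391, -0.0336, -0.0011], 0.63), ([0.5922, -0.1674, -0.0023], 0.33)]
top back_left [([0.5496, 0.1111, 0.0236], 0.66), ([0.5409, -0.0344, -0.0026], 0.23)]
top back_right [([0.59, -0.0385, 0.0229], 0.57)]
top fence [([0.6609, 0.0243, 0.0015], 0.62)]
top vent_filter []
top union_nut [([0.5883, -0.1653, -0.0003], 0.53)]
top brass_nipple [([0.4818, -0.1436, -0.0026], 0.63)]
scene manifold [([0.523, 0.0212, 0.0], 0.93)]
scene cap_left [([0.5084, 0.0838, 0.0007], 0.57)]
scene cap_right [([0.5394, -0.034, -0.0017], 0.64), ([0.5843, 0.2343, -0.0032], 0.57)]
scene back_left [([0.5475, 0.1115, 0.0233], 0.65), ([0.5844, -0.1653, 0.0003], 0.6)]
scene back_right [([0.5857, -0.0366, 0.022], 0.92)]
scene fence [([0.6616, 0.023, 0.0006], 0.72)]
scene vent_filter [([0.5848, 0.2341, -0.0003], 0.81)]
scene union_nut [([0.5864, -0.1622, -0.0011], 0.73)]
scene brass_nipple [([0.4819, -0.1443, -0.0011], 0.44)]
```

View pics/top0.png

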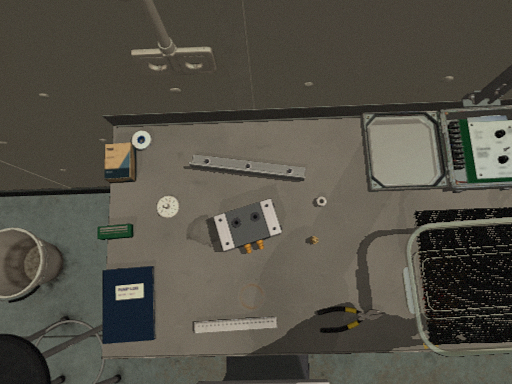

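View pics/scene0.png

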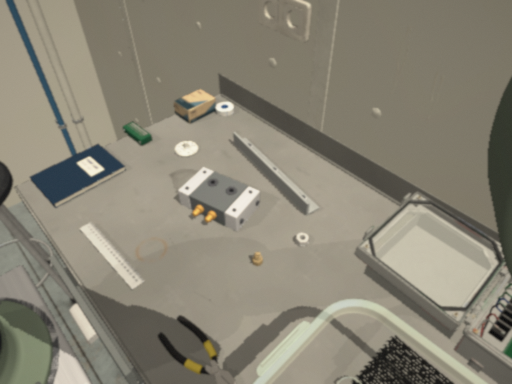

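```bash
python3 - <<'E'
from h import *
p=bot.grab_frame('top')
print(p['intrinsics'],p['R'],p['t'])
K=np.array(p['intrinsics']);R=np.array(p['R']);t=np.array(p['t'])
m=bot.trace('fence',p)[0]; r=np.array(m['region']); print(m['conf'],r.sum())
c,_=cv2.findContours(r.astype('uint8'),0,2); c=max(c,key=cv2.contourArea)
for q in cv2.boxPoints(cv2.minAreaRect(c)):
    d=R.T@np.linalg.inv(K)@[*q,1]; o=-R.T@t
    print(q,[np.round(o+d*(z-o[2])/d[2],4).tolist() for z in (0.036,0.0)])
E
```

```text
[[369.11806581   0.         257.90520773]
 [  0.         369.11806581 192.6937231 ]
 [  0.           0.           1.        ]] [[-0.02771957 -0.9990842  -0.03259421]
 [-0.98052414  0.03351794 -0.19351731]
 [ 0.19443258  0.02659519 -0.98055529]] [0.01125007 0.59908036 0.84755033]
0.95 1515
[189.38329 167.19801] [[0.6764, 0.1675, 0.036], [0.6864, 0.1754, 0.0]]
[191.0034  153.54277] [[0.7128, 0.1636, 0.036], [0.7242, 0.1713, 0.0]]
[305.1759  167.08867] [[0.6659, -0.1287, 0.036], [0.6755, -0.1325, 0.0]]
[303.5558  180.74391] [[0.6304, -0.1227, 0.036], [0.6386, -0.1263, 0.0]]
```

The top view shows the block at about px (248,225), rotated some 24° counter-clockwise relative to the fence at px (190–305, 160–175). The barbs point to the robot at (255,245). The scene view agrees, with the filter to the left and the nut and nipple to the right. I'll turn the tool so its axes match the fence (x left, y into the fence), close the fingers and approach the left cap.

```bash
cat >> h.py <<'E'
F0=np.array([.6605,.0235]); FY=-np.radians(9.0)
fx=np.array([np.cos(FY),np.sin(FY)]); fy=np.array([-np.sin(FY),np.cos(FY)])
def inf(p): d=np.array(p[:2])-F0; return np.round(1000*np.array([d@fx,d@fy]),1)
def tool():
    s=bot.observe(); print('t',round(s['clock'],2),'tool fence xy',inf(s['position']),'z',round(1000*s['position'][2],1),'yaw err',round(s['tool_rot'][2]-(FY+np.pi/2),3),'rp',np.round(s['tool_rot'][:2],3),'F',np.round(s['force'],1),'tip',round(bot.tip_reach,4))
def look(c=('top','scene')):
    tool(); D={}
    for k in c:
        p=bot.grab_frame(k)
        for n in ['back_left','back_right','manifold']:
            r=bot.spot_point(n,p)
            if r: D.setdefault(n,[]).append(inf(r[0]['xyz'])); print(k,n,inf(r[0]['xyz']),round(r[0]['conf'],2))
    try:
        L=np.mean(D['back_left'],0);R=np.mean(D['back_right'],0)
        u=(L-R)/np.linalg.norm(L-R); ang=np.arctan2(-u[0],u[1]); n=np.array([np.cos(ang),np.sin(ang)])
        print('rel deg',round(np.degrees(ang),1),'L',L,'R',R)
        m=(L+R)/2
        for s in (60,-60): print('cap',s,'face at',np.round(m-90*n+s*u,1))
    except Exception as e: print(e)
E
python3 -m jog '[[[0,0,0,0,0,-0.14,0],[0,0,0,0,0,-0.14,0],[0,0,0,0,0,-0.14,0],[0,0,0,0,0,-0.14,0],[0,0,0,0,0,-0.14,0]]]'
python3 -m jog '[[[0,0,0,0,0,-0.14,0],[0,0,0,0,0,-0.13,0],[0,40,0,0,0,0,0],[0,40,0,0,0,0,0],[0,20,0,0,0,0,0]]]'
python3 -c "from h import *; tool()"
```

```text
clock: 1.6
position: [0.2683, -0.5645, 0.3039]
tool_rot: [-3.142, 0.0, 1.149]
force: [-0.7, -0.5, 0.3]
grip_width: 0.0124
finger_force: 0.0
clock: 2.1
position: [0.3704, -0.5796, 0.3037]
tool_rot: [3.14, -0.001, 1.416]
force: [1.3, 1.1, -1.3]
grip_width: 0.0
finger_force: 0.0
t 2.1 tool fence xy [-192.2 -641. ] z 303.7 yaw err 0.002 rp [ 3.14e+00 -1.00e-03] F [ 1.3  1.1 -1.3] tip 0.0726
```

```bash

python3 -m jog '[[[43,0,0,0,0,0,0],[44,0,0,0,0,0,0],[44,0,0,0,0,0,0],[44,0,0,0,0,0,0],[44,0,0,0,0,0,0]]]' >/dev/null
python3 -m jog '[[[44,0,0,0,0,0,0],[44,0,0,0,0,0,0],[44,0,0,0,0,0,0],[44,0,0,0,0,0,0],[44,0,0,0,0,0,0]]]' >/dev/null
python3 -m jog '[[[43,0,0,0,0,0,0],[44,0,0,0,0,0,0],[44,0,0,0,0,0,0],[44,0,0,0,0,0,0],[41,0,0,0,0,0,0]]]' >/dev/null
python3 -m jog '[[[0,-22,0,0,0,0,0],[0,-21,0,0,0,0,0],[0,0,0,0,0,0,0]]]' >/dev/null
python3 -c "from h import *; tool()"
```

```text
t 3.9 tool fence xy [-240.2   13.1] z 304.0 yaw err 0.002 rp [-3.141e+00  1.000e-03] F [-0.2 -0.  -0.1] tip 0.0726
```

```bash

python3 -m jog '[[[0,0,48,0,0,0,0],[0,0,48,0,0,0,0],[0,0,48,0,0,0,0],[0,0,45,0,0,0,0],[0,0,29,0,0,0,0]]]' >/dev/null
python3 -m jog '[[[0,8,0,0,0,0,0],[0,8,0,0,0,0,0],[0,4,0,0,0,0,0],[0,0,0,0,0,0,0]]]' >/dev/null
python3 -c "from h import *; tool()"
python3 -m jog '[[[3,5,0,0,0,0,0],[3,5,0,0,0,0,0],[3,5,0,0,0,0,0],[3,5,0,0,0,0,0],[0,0,0,0,0,0,0]]]'
python3 -c "from h import *; look()
p=bot.grab_frame('scene'); cv2.imwrite('pics/a.png',cv2.resize(p['img'][140:290,130:330,::-1],None,fx=3,fy=3))"
```

```text
t 4.8 tool fence xy [-216.9   12.8] z 87.4 yaw err -0.002 rp [ 3.139e+00 -1.000e-03] F [ 0.7 -0.1  0.5] tip 0.0726
clock: 5.3
position: [0.4691, 0.0795, 0.0866]
tool_rot: [3.141, -0.001, 1.414]
force: [-0.5, 0.2, 0.3]
grip_width: -0.0001
finger_force: 0.1
t 5.3 tool fence xy [-197.9   25.4] z 86.6 yaw err 0.0 rp [ 3.141e+00 -1.000e-03] F [-0.5  0.2  0.3] tip 0.0726
top back_left [-99.   66.7] 0.61
top back_right [-62.4 -82.9] 0.91
top manifold [-125.8  -16.9] 0.63
scene back_left [-101.2   65.3] 0.79
scene back_right [-65.1 -83.9] 0.96
scene manifold [-123.2  -23.4] 0.64
rel deg 13.7 L [-100.1   66. ] R [-63.75 -83.4 ]
cap 60 face at [-183.6   28.3]
cap -60 face at [-155.2  -88.3]
```

View pics/a.png

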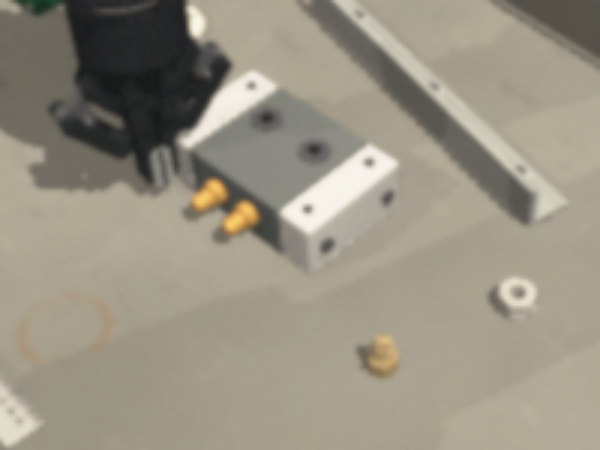

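The fingers sit on the left cap, at px (165,165) in the crop, clear of the barbs at (210,195). The left end has swung to 13.7°, so I continue the push.

```bash

python3 -m jog '[[[2.5,5.5,0,0,0,0,0],[2.5,5.5,0,0,0,0,0],[2.5,5.5,0,0,0,0,0],[2.5,5.5,0,0,0,0,0],[2.5,5.5,0,0,0,0,0]]]' | sed -n 4p
python3 -m jog '[[[2,5.5,0,0,0,0,0],[2,5.5,0,0,0,0,0],[1,3,0,0,0,0,0],[0,0,0,0,0,0,0]]]' | sed -n 4p
python3 -c "from h import *; look()"
```

```text
force: [-3.5, 0.2, 1.0]
force: [0.2, 0.0, 0.7]
t 6.65 tool fence xy [-156.3   42.6] z 85.9 yaw err -0.0 rp [ 3.141 -0.   ] F [0.2 0.  0.7] tip 0.0726
top back_left [-48.2  48.8] 0.6
top back_right [ -69.5 -101. ] 0.73
top manifold [-105.4  -20.5] 0.75
scene back_left [-49.4  47.7] 0.67
scene back_right [ -72.1 -104.7] 0.88
scene manifold [-104.3  -20.9] 0.72
rel deg -8.3 L [-48.8   48.25] R [ -70.8  -102.85]
cap 60 face at [-140.2   45. ]
cap -60 face at [-157.5  -73.7]
```

```bash

python3 -m jog '[[[0,-15,0,0,0,0,0],[0,-14,0,0,0,0,0],[0,0,-45,0,0,0,0],[0,0,-15,0,0,0,0],[0,0,0,0,0,0,0]]]' | sed -n 4p
python3 -m jog '[[[-40,0,0,0,0,0,0],[-40,0,0,0,0,0,0],[-38,0,0,0,0,0,0],[0,0,30,0,0,0,0],[0,0,30,0,0,0,0]]]' | sed -n 4p
python3 -m jog '[[[0,7,0,0,0,0,0],[-1,6,0,0,0,0,0],[-2.5,5,0,0,0,0,0],[-2.5,5,0,0,0,0,0],[-2.5,5,0,0,0,0,0]]]' | sed -n 4p
python3 -m jog '[[[-2.5,5.5,0,0,0,0,0],[-2.5,5.5,0,0,0,0,0],[-1,3,0,0,0,0,0],[0,0,0,0,0,0,0]]]' | sed -n 4p
python3 -c "from h import *; look()"
```

```text
force: [0.4, -0.8, -1.2]
force: [0.4, 1.0, -1.2]
force: [-4.6, 2.9, 3.3]
force: [0.0, -1.7, -0.5]
t 8.95 tool fence xy [-143.5  -90.5] z 86.1 yaw err -0.001 rp [3.141 0.   ] F [ 0.  -1.7 -0.5] tip 0.0726
top back_left [-57.   61.3] 0.8
scene back_right [-40.  -89.9] 0.56
scene manifold [-90.6 -23.7] 0.75
rel deg 6.4 L [-57.   61.3] R [-40.  -89.9]
cap 60 face at [-144.6   35.3]
cap -60 face at [-131.2  -84. ]
```

```bash

python3 -m jog '[[[0,-15,0,0,0,0,0],[0,-14,0,0,0,0,0],[0,0,-45,0,0,0,0],[0,0,-15,0,0,0,0],[0,0,0,0,0,0,0]]]' | sed -n 4p
python3 -m jog '[[[43,0,0,0,0,0,0],[43,0,0,0,0,0,0],[41,0,0,0,0,0,0],[0,0,30,0,0,0,0],[0,0,30,0,0,0,0]]]' | sed -n 4p
python3 -m jog '[[[0,7,0,0,0,0,0],[1,6,0,0,0,0,0],[2.5,5,0,0,0,0,0],[2.5,5,0,0,0,0,0],[2.5,5,0,0,0,0,0]]]' | sed -n 4p
python3 -m jog '[[[2.5,5.5,0,0,0,0,0],[2.5,5.5,0,0,0,0,0],[1,4,0,0,0,0,0],[0,0,0,0,0,0,0]]]' | sed -n 4p
python3 -c "from h import *; look()"
```

```text
force: [0.1, -0.5, -0.2]
force: [-0.3, -0.5, -1.2]
force: [-4.1, -1.1, 3.6]
force: [0.8, 0.3, -0.7]
t 11.25 tool fence xy [-129.2   51.8] z 86.0 yaw err 0.0 rp [ 3.141e+00 -1.000e-03] F [ 0.8  0.3 -0.7] tip 0.0726
top back_left [ -46.4 -107.8] 0.73
top back_right [ -49.8 -104.9] 0.59
top manifold [-81.9 -24.8] 0.74
scene back_left [-26.   45.3] 0.95
scene back_right [ -46.  -101.5] 0.64
scene manifold [-78.  -23.2] 0.74
rel deg -9.2 L [-36.2  -31.25] R [ -47.9 -103.2]
cap 60 face at [-121.3    6.4]
cap -60 face at [-140.5 -112. ]
```

```bash
sed -i "s|D.setdefault(n,\[\]).append(inf(r\[0\]\['xyz'\])); print|(np.ptp([0,0]) if (n=='back_left' and inf(r[0]['xyz'])[1]<0) or (n=='back_right' and inf(r[0]['xyz'])[1]>0) else D.setdefault(n,[]).append(inf(r[0]['xyz']))); print|" h.py
python3 -m jog '[[[0,-17,0,0,0,0,0],[0,-16,0,0,0,0,0],[0,0,-45,0,0,0,0],[0,0,-15,0,0,0,0],[0,0,0,0,0,0,0]]]' | sed -n 4p
python3 -m jog '[[[-43,0,0,0,0,0,0],[-43,0,0,0,0,0,0],[-43,0,0,0,0,0,0],[0,0,30,0,0,0,0],[0,0,30,0,0,0,0]]]' | sed -n 4p
python3 -m jog '[[[0,7,0,0,0,0,0],[-1,6,0,0,0,0,0],[-2,5,0,0,0,0,0],[-2,5,0,0,0,0,0],[-2,5,0,0,0,0,0]]]' | sed -n 4p
python3 -m jog '[[[-2,5,0,0,0,0,0],[-2,5,0,0,0,0,0],[-1,2,0,0,0,0,0],[0,0,0,0,0,0,0]]]' | sed -n 4p
python3 -c "from h import *; look()"
```

```text
force: [-0.1, -0.2, -1.0]
force: [1.2, 0.6, -0.4]
force: [-4.2, 1.4, 4.3]
force: [-1.5, -0.9, -0.7]
t 13.55 tool fence xy [-122.5  -89.8] z 86.2 yaw err -0.0 rp [ 3.141 -0.   ] F [-1.5 -0.9 -0.7] tip 0.0726
top back_left [-31.9  58.4] 0.62
top back_right [-110.   192.8] 0.33
scene back_left [-109.8  194.8] 0.24
scene manifold [-67.9 -23.2] 0.79
'back_right'
```

```bash

python3 -m jog '[[[0,-13,0,0,0,0,0],[0,-12,0,0,0,0,0],[0,0,-45,0,0,0,0],[0,0,-15,0,0,0,0],[0,0,0,0,0,0,0]]]' | sed -n 4p
python3 -m jog '[[[42,0,0,0,0,0,0],[42,0,0,0,0,0,0],[42,0,0,0,0,0,0],[0,0,30,0,0,0,0],[0,0,30,0,0,0,0]]]' | sed -n 4p
python3 -m jog '[[[0,7,0,0,0,0,0],[0,6,0,0,0,0,0],[2,5,0,0,0,0,0],[2,5,0,0,0,0,0],[2,5,0,0,0,0,0]]]' | sed -n 4p
python3 -m jog '[[[1,3,0,0,0,0,0],[0,0,0,0,0,0,0]]]' | sed -n 4p
python3 -c "from h import *; look()
p=bot.grab_frame('top'); cv2.imwrite('pics/b.png',cv2.resize(p['img'][130:280,150:350,::-1],None,fx=3,fy=3))"
```

```text
force: [-0.3, -0.6, -0.6]
force: [0.1, -0.2, 0.0]
force: [-5.7, 0.1, 3.7]
force: [0.0, -0.1, -1.1]
t 15.65 tool fence xy [-116.4   43.7] z 86.3 yaw err -0.0 rp [ 3.141e+00 -1.000e-03] F [ 0.  -0.1 -1.1] tip 0.0726
top back_left [-9.8 49. ] 0.67
top back_right [-20.1 -98.7] 0.85
top manifold [-61. -22.] 0.91
scene back_left [-11.2  51.5] 0.75
scene back_right [ -22.5 -100. ] 0.61
scene manifold [-61.5 -22.8] 0.69
rel deg -4.1 L [-10.5   50.25] R [-21.3  -99.35]
cap 60 face at [-101.3   41.8]
cap -60 face at [-110.   -77.9]
```

View pics/b.png

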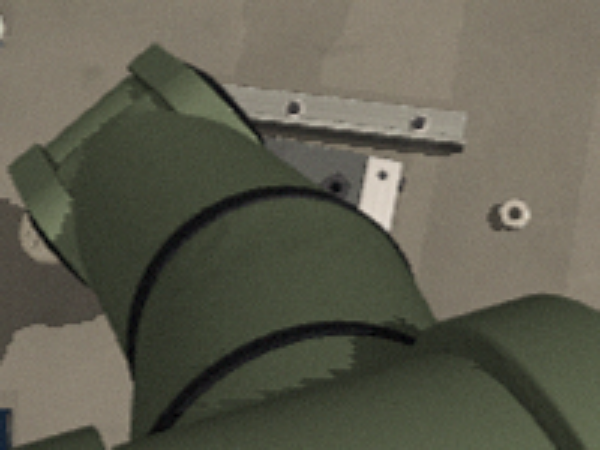

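```bash

python3 -m jog '[[[0,-11,0,0,0,0,0],[0,-10,0,0,0,0,0],[0,0,-45,0,0,0,0],[0,0,-15,0,0,0,0],[0,0,0,0,0,0,0]]]' | sed -n 4p
python3 -m jog '[[[-41,0,0,0,0,0,0],[-41,0,0,0,0,0,0],[-41,0,0,0,0,0,0],[0,0,30,0,0,0,0],[0,0,30,0,0,0,0]]]' | sed -n 4p
python3 -m jog '[[[0,7,0,0,0,0,0],[0,6,0,0,0,0,0],[-1,5,0,0,0,0,0],[-1,4,0,0,0,0,0],[-1,3,0,0,0,0,0]]]' | sed -n 4p
python3 -m jog '[[[0,-10,0,0,0,0,0],[0,-10,0,0,0,0,0],[0,0,-45,0,0,0,0],[0,0,-15,0,0,0,0],[0,0,0,0,0,0,0]]]' | sed -n 4p
python3 -c "from h import *; look()"
```

```text
force: [-0.5, 0.0, -0.0]
force: [0.1, 1.5, -0.8]
force: [-6.4, 1.4, 4.2]
force: [-0.4, 0.7, 0.3]
t 18.1 tool fence xy [-132.7  -82.5] z 148.1 yaw err -0.0 rp [ 3.138 -0.   ] F [-0.4  0.7  0.3] tip 0.0726
top back_left [-12.5  57. ] 0.53
scene back_right [ -9.  -94.7] 0.65
rel deg 1.3 L [-12.5  57. ] R [ -9.  -94.7]
cap 60 face at [-102.1   39.1]
cap -60 face at [-99.3 -80.9]
```

```bash

python3 -m jog '[[[41,0,0,0,0,0,0],[41,0,0,0,0,0,0],[41,0,0,0,0,0,0],[0,0,30,0,0,0,0],[0,0,30,0,0,0,0]]]' | sed -n 4p
python3 -m jog '[[[0,9,0,0,0,0,0],[0,7,0,0,0,0,0],[1,5,0,0,0,0,0],[1,4,0,0,0,0,0],[0,3,0,0,0,0,0]]]' | sed -n 4p
python3 -m jog '[[[0,2,0,0,0,0,0]]]' | sed -n 2,4p
python3 -m jog '[[[0,2,0,0,0,0,0]]]' | sed -n 2,4p
python3 -c "from h import *; look()"
```

```text
force: [0.4, -0.6, -0.3]
force: [-7.0, 3.3, 5.4]
position: [0.5656, 0.0819, 0.0867]
tool_rot: [-3.142, -0.001, 1.414]
force: [-15.6, 5.4, 10.5]
position: [0.566, 0.0819, 0.0866]
tool_rot: [-3.139, 0.0, 1.414]
force: [-28.7, 6.2, 23.3]
t 19.7 tool fence xy [-102.5   42.9] z 86.6 yaw err 0.001 rp [-3.139  0.   ] F [-28.7   6.2  23.3] tip 0.0726
top back_right [ -10.  -103.4] 0.73
top manifold [-50.4 -25.3] 0.88
scene back_left [ 1.6 49.6] 0.8
scene back_right [ -11.9 -102. ] 0.94
scene manifold [-47.  -22.7] 0.56
rel deg -4.7 L [ 1.6 49.6] R [ -10.95 -102.7 ]
cap 60 face at [-89.4  40.6]
cap -60 face at [-99.3 -79. ]
```

```bash

python3 -m jog '[[[0,-14,0,0,0,0,0],[0,-14,0,0,0,0,0],[0,0,-45,0,0,0,0],[0,0,-15,0,0,0,0],[0,0,0,0,0,0,0]]]' | sed -n 4p
python3 -m jog '[[[-41,0,0,0,0,0,0],[-41,0,0,0,0,0,0],[-41,0,0,0,0,0,0],[0,0,30,0,0,0,0],[0,0,30,0,0,0,0]]]' | sed -n 4p
python3 -c "from h import *; tool()"
python3 -m jog '[[[0,7,0,0,0,0,0],[0,5,0,0,0,0,0],[-1,4,0,0,0,0,0],[-1,4,0,0,0,0,0],[0,3,0,0,0,0,0]]]' | sed -n 2,4p
python3 -m jog '[[[0,2,0,0,0,0,0]]]' | sed -n 2,4p
python3 -c "from h import *; look()"
```

```text
force: [-0.5, 1.0, -0.7]
force: [1.0, 0.2, -1.6]
t 21.1 tool fence xy [-128.1  -82.7] z 85.5 yaw err -0.004 rp [3.139 0.   ] F [ 1.   0.2 -1.6] tip 0.0726
position: [0.5431, -0.0419, 0.0867]
tool_rot: [-3.142, 0.001, 1.413]
force: [-6.4, -1.5, 3.5]
position: [0.5449, -0.0423, 0.0865]
tool_rot: [-3.141, 0.001, 1.413]
force: [-5.8, -1.6, 4.7]
t 21.7 tool fence xy [-103.9  -83.1] z 86.5 yaw err -0.0 rp [-3.141e+00  1.000e-03] F [-5.8 -1.6  4.7] tip 0.0726
top back_left [ 2.4 55.2] 0.67
scene back_right [ -3.7 -97.6] 0.9
scene manifold [-44.4 -22.8] 0.66
rel deg -2.3 L [ 2.4 55.2] R [ -3.7 -97.6]
cap 60 face at [-88.2  42.3]
cap -60 face at [-93.  -77.6]
```

```bash

python3 -m jog '[[[0,1.5,0,0,0,0,0],[0,1,0,0,0,0,0]]]' | sed -n 2,4p
python3 -m jog '[[[0,1,0,0,0,0,0]]]' | sed -n 2,4p
python3 -m jog '[[[0,1,0,0,0,0,0]]]' | sed -n 2,4p
python3 -c "from h import *; look()"
```

```text
position: [0.5464, -0.0421, 0.0859]
tool_rot: [-3.139, 0.001, 1.414]
force: [-16.6, 0.5, 12.6]
position: [0.5466, -0.0421, 0.0858]
tool_rot: [-3.138, 0.001, 1.414]
force: [-23.0, 2.9, 20.4]
position: [0.5467, -0.0421, 0.0858]
tool_rot: [-3.136, 0.002, 1.414]
force: [-30.3, 3.5, 27.9]
t 22.5 tool fence xy [-102.1  -82.6] z 85.8 yaw err 0.001 rp [-3.136e+00  2.000e-03] F [-30.3   3.5  27.9] tip 0.0726
top back_left [ 1.9 54.2] 0.59
scene back_right [ -2.9 -95.4] 0.89
scene manifold [-45.1 -21.5] 0.88
rel deg -1.8 L [ 1.9 54.2] R [ -2.9 -95.4]
cap 60 face at [-88.5  42.3]
cap -60 face at [-92.4 -77.7]
```

Both ends stopped hard at the same depth. I'll lift clear and check for a gap.

```bash

python3 -m jog '[[[0,-13,0,0,0,0,0],[0,-13,0,0,0,0,0],[0,-20,-40,0,0,0,0],[0,-20,-40,0,0,0,0],[-30,-20,-40,0,0,0,0]]]' | sed -n 4p
python3 -m jog '[[[-45,0,-40,0,0,0,0],[-45,0,-30,0,0,0,0],[-45,0,0,0,0,0,0],[-45,0,0,0,0,0,0],[-45,0,0,0,0,0,0]]]' | sed -n 4p
python3 -c "from h import *; look()
p=bot.grab_frame('top'); cv2.imwrite('pics/c.png',cv2.resize(p['img'][130:255,160:330,::-1],None,fx=4,fy=4,interpolation=cv2.INTER_CUBIC))"
```

```text
force: [1.8, -2.2, 1.4]
force: [0.9, -0.9, -0.4]
t 23.9 tool fence xy [-183.9 -326.3] z 264.7 yaw err 0.0 rp [3.14e+00 1.00e-03] F [ 0.9 -0.9 -0.4] tip 0.0726
top back_left [-0.7 57.4] 0.63
top back_right [  1.6 -96. ] 0.85
top manifold [-45.4 -24.2] 0.78
scene back_left [-0.7 55.1] 0.74
scene manifold [-43.4 -25.2] 0.68
rel deg 0.9 L [-0.7  56.25] R [  1.6 -96. ]
cap 60 face at [-90.4  38.8]
cap -60 face at [-88.6 -81.2]
```

View pics/c.png

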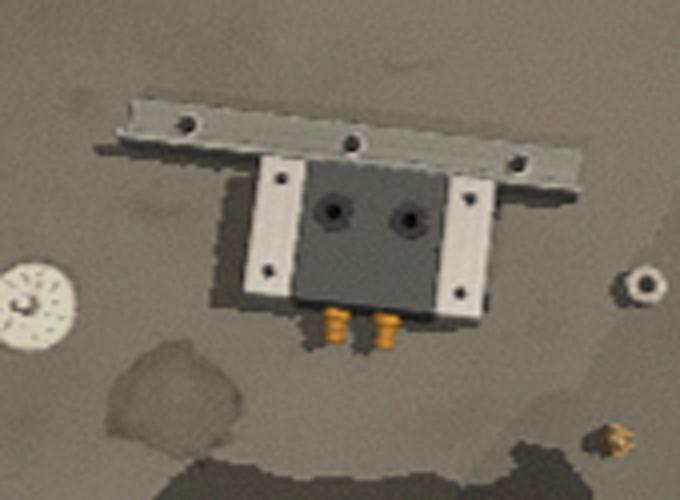

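The picture shows the block's back along the fence, top edge at px (260,155)–(495,185), with all parts undisturbed. The left end may be about 2–3 mm off, so I'll press left and then right once more, gently, to tighten the margin.

```bash

python3 -m jog '[[[41,0,0,0,0,0,0],[41,0,0,0,0,0,0],[41,0,0,0,0,0,0],[41,0,0,0,0,0,0],[41,0,0,0,0,0,0]]]' | sed -n 4p
python3 -m jog '[[[41,0,0,0,0,0,0],[41,0,0,0,0,0,0],[41,16,0,0,0,0,0],[40,16,0,0,0,0,0],[0,16,0,0,0,0,0]]]' | sed -n 4p
python3 -m jog '[[[0,14,45,0,0,0,0],[0,0,45,0,0,0,0],[0,0,45,0,0,0,0],[0,0,43,0,0,0,0],[0,0,0,0,0,0,0]]]' | sed -n 4p
python3 -c "from h import *; tool()"
python3 -m jog '[[[0,6,0,0,0,0,0],[0,5,0,0,0,0,0],[0,4,0,0,0,0,0],[0,2,0,0,0,0,0],[0,1,0,0,0,0,0]]]' | sed -n 2,4p
python3 -c "from h import *; tool()"
```

```text
force: [0.4, -0.4, 0.4]
force: [0.1, -0.8, 0.1]
force: [-0.4, -0.5, 0.2]
t 25.85 tool fence xy [-124.6   43.7] z 81.8 yaw err 0.002 rp [-3.135e+00  2.000e-03] F [-0.4 -0.5  0.2] tip 0.0726
position: [0.5649, 0.0827, 0.0868]
tool_rot: [3.141, -0.0, 1.413]
force: [-5.5, 1.0, 3.8]
t 26.35 tool fence xy [-103.7   43.6] z 86.8 yaw err -0.0 rp [ 3.141 -0.   ] F [-5.5  1.   3.8] tip 0.0726
```

```bash

python3 -m jog '[[[0,1,0,0,0,0,0],[0,1,0,0,0,0,0]]]' | sed -n 2,4p
python3 -m jog '[[[0,1,0,0,0,0,0],[0,1,0,0,0,0,0]]]' | sed -n 2,4p
python3 -c "from h import *; tool()"
```

```text
position: [0.5662, 0.0829, 0.0863]
tool_rot: [-3.141, -0.0, 1.414]
force: [-6.2, 2.5, 6.0]
position: [0.5667, 0.0828, 0.0862]
tool_rot: [-3.138, 0.001, 1.415]
force: [-22.9, 4.0, 19.3]
t 26.75 tool fence xy [-101.9   43.9] z 86.2 yaw err 0.001 rp [-3.138e+00  1.000e-03] F [-22.9   4.   19.3] tip 0.0726
```

Left is home again (it had about 2 mm to close). Now the right cap.

```bash

python3 -m jog '[[[0,-12,0,0,0,0,0],[0,-12,0,0,0,0,0],[0,0,-45,0,0,0,0],[0,0,-15,0,0,0,0],[0,0,0,0,0,0,0]]]' | sed -n 4p
python3 -m jog '[[[-41,0,0,0,0,0,0],[-41,0,0,0,0,0,0],[-41,0,0,0,0,0,0],[0,0,30,0,0,0,0],[0,0,30,0,0,0,0]]]' | sed -n 4p
python3 -c "from h import *; tool()"
python3 -m jog '[[[0,7,0,0,0,0,0],[0,6,0,0,0,0,0],[0,4,0,0,0,0,0],[0,2,0,0,0,0,0],[0,2,0,0,0,0,0]]]' | sed -n 2,4p
python3 -m jog '[[[0,1,0,0,0,0,0],[0,1,0,0,0,0,0]]]' | sed -n 2,4p
python3 -m jog '[[[0,1,0,0,0,0,0],[0,1,0,0,0,0,0]]]' | sed -n 2,4p
python3 -c "from h import *; tool()"
```

```text
force: [0.3, -0.1, -0.4]
force: [0.6, 1.0, 0.1]
t 27.75 tool fence xy [-123.5  -81.4] z 85.2 yaw err -0.003 rp [3.14 0.  ] F [0.6 1.  0.1] tip 0.0726
position: [0.5467, -0.0388, 0.0868]
tool_rot: [3.141, 0.0, 1.414]
force: [-6.7, -0.0, 5.4]
position: [0.5471, -0.0389, 0.0863]
tool_rot: [-3.139, 0.001, 1.414]
force: [-17.2, 3.5, 10.4]
position: [0.5474, -0.0389, 0.0862]
tool_rot: [-3.136, 0.002, 1.414]
force: [-31.2, 5.4, 28.0]
t 28.65 tool fence xy [-101.9  -79.4] z 86.2 yaw err 0.001 rp [-3.136e+00  2.000e-03] F [-31.2   5.4  28. ] tip 0.0726
```

Both caps stop at -101.9 mm, so the block is flat. I retreat, check once and hand in.

```bash

python3 -m jog '[[[0,-13,0,0,0,0,0],[0,-13,0,0,0,0,0],[0,-20,-40,0,0,0,0],[0,-20,-40,0,0,0,0],[-30,-20,-40,0,0,0,0]]]' | sed -n 4p
python3 -m jog '[[[-45,0,-40,0,0,0,0],[-45,0,-30,0,0,0,0],[-45,0,0,0,0,0,0],[-45,0,0,0,0,0,0],[0,0,0,0,0,0,0]]]' | sed -n 4p
python3 -c "from h import *; look()
p=bot.grab_frame('top'); cv2.imwrite('pics/d.png',cv2.resize(p['img'][130:255,160:330,::-1],None,fx=4,fy=4,interpolation=cv2.INTER_CUBIC))"
```

```text
force: [1.3, -2.1, 1.2]
force: [0.1, 1.6, -0.2]
t 29.65 tool fence xy [-184.3 -282. ] z 264.4 yaw err -0.007 rp [3.142e+00 2.000e-03] F [ 0.1  1.6 -0.2] tip 0.0726
top back_left [ 2.2 53.9] 0.95
top back_right [  2.5 -99.8] 0.65
top manifold [-42.7 -21.5] 0.6
scene manifold [-43.9 -22. ] 0.75
rel deg 0.1 L [ 2.2 53.9] R [  2.5 -99.8]
cap 60 face at [-87.8  36.9]
cap -60 face at [-87.5 -83.1]
```

View pics/d.png

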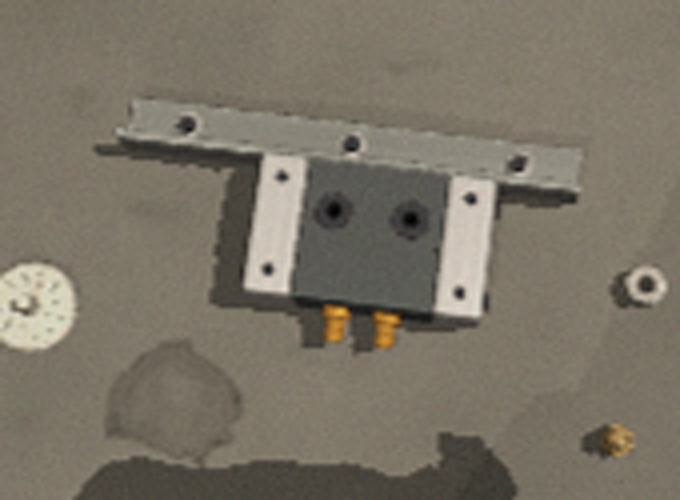

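The block's back lies flat on the fence (px (262,153)–(495,183)), well inside its ends, and the small parts have not moved.

```bash
python3 -c "from h import *; print(bot.job_done())"
```

```text
the job is handed in; nothing more can be done
None
```

The manifold is flat against the fence, well inside its ends, pressed home on the left cap and then the right; I handed the job in about 30 s into the 64 s limit, and no verdict came back.

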